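# Load the wire spool and set the gap of a rolling mill

### The arm

A 6-joint arm with a two-finger parallel gripper is mounted at the origin on the work surface. World frame = base frame: x ahead of the robot, y to its left, z up, the work surface at z = 0. Lengths are in mm, angles in rad, forces in N, time in s.
With the tool pointing down it reaches from about 325 to 850 mm from the base axis. Payload 15.5 kg.
Tool frame: the origin (TCP) lies between the finger pads, 19 mm behind the fingertips; this is the grasp point; z points along the fingers, y is the direction in which the jaws open and shut (so a half turn about z gives the same grasp; the last joint's range is limited). The gripper opens to 91 mm and grips with 3 to 60 N. Pads are 32 mm wide; open, the fingers measure 118 mm over their backs; the gripper's body (76 mm by 178 mm) begins 60 mm behind the grasp point.
Start: joints at [1.169, 0.494, 1.345, -0, 1.302, -0.096], TCP at [188.751, 595.818, 232.715] pointing down, gripper open.
Joint ranges: [-2.91, 2.91], [-0.82, 2.16], [0.22, 2.67], [-1.22, 4.37], [0.12, 2.79], [-3.08, 3.08]. Speed limits (rad/s): [1.89, 1.89, 2.57, 3.01, 3.01, 3.01].

### API

Orientations are given as a unit quaternion [x, y, z, w].
In Python, from rig import * gives the robot as it stands.
- The arm moves only by the tool carry_out, never from a script. Its argument "targets" is a list of rows, each a list of 2 entries, a list of its own where there are three numbers: the shift along the tool's x, y, z in cm, then the turn, a rotation vector about the tool's x, y, z in degrees. A call has 1 to 10 rows; each row is the pose to reach, as a shift and turn from the pose measured when the call began, along the tool's axes at that moment; what a row does not reach only later rows make up. A row lasts 1/8 s, in which the tool goes at most 62.5 mm and 10.7 degrees, less where a joint would pass 70% of its speed; a pose out of reach is approached as far as the arm can. A call with a gripper value outside its range is refused whole. "fingers" is the opening, from 0 (shut) to 1 (fully open), set as the call begins (left out, the last holds). The fingers move at their own pace and stop on an object; the grip force is fixed at half the most. Time passes only in rows, so rows that repeat a pose let the fingers close. It gives the time, the measured TCP pose, the force and the opening at its end, in the units of the state.
- sense(): the state, without advancing time (a new reading comes with each control period).
- grab_frame(name): name is "scene" or "top"; returns a dict with "img" (420x560x3 uint8, blue, green, red), "depth" (420x560 float32, mm along the optical axis (not along the pixel's ray), 0 where there is no reading), "fx", "fy", "cx", "cy" (pixels), "rvec" (rotation vector, rad) and "tvec" (3), from world to camera coordinates, as OpenCV has them. Camera axes: x right, y down, z forward; pixel columns grow to the right and rows downward; lengths in mm; the calibration is good to about 2 mm. A picture is of the moment at which its call begins.
- close_job(): hands the job in, once; it reports no verdict.
The state is a dict: "time": time; "qpos": joint angles; "qvel": joint speeds; "tau": joint torques, N m; "tool_pos": TCP position; "tool_rot": TCP orientation; "force": force on the tool from outside, world axes, zero at the start; "ft_torque": the same for the moment, N m; "grip_width": finger opening in mm.
Only numpy, scipy, OpenCV 4.12 (cv2) and the standard library are available. Lean on these libraries where they do the work, as an engineer would, in place of code of your own. Each camera call takes 0.05 s, during which the arm holds its last target.

### The job

Get the little rolling mill ready for flattening brass inlay wire: set the full spool of brass wire over the upright spindle of the pay-off stand, right down on its plate, and let go of it. Then take the handle of the mill's handwheel, wind it clockwise until the rolls meet and it stops, and back it off exactly two full turns from that stop. Finish still gripping the handle there, at a standstill, so the setting cannot creep while I tighten the lock, and leave the empty spool, oil bottle and loose crank as they lie.

Things in the scene. Friction and masses are not known exactly. Their poses are not given: they have to be found in the camera images.
- wire_spool: The full spool: two grey plastic flanges (four windows each) with brass wire wound between them to near the edge. 64 mm diameter, 64 mm tall, standing upright on one flange on the bench; straight bore 16 mm diameter all the way through; about 0.5 kg. Origin: centre of its underside; z is the spool's axis, up. Can be gripped from above across its 64 mm diameter, by the top half.
- empty_spool: A bystander: spool of the same flanges and height (64 mm diameter, 64 mm tall) but bare, with a thin 40 mm grey core and no wire. Origin: centre of its underside. It and the full spool may change places.
- spindle_seat (a point): The centre of the flat plate of the pay-off stand, where the spool's underside belongs: on the spindle's axis, at the plate's top face, 30 mm above the bench. The stand (110 mm round dark steel foot, 76 mm round aluminium plate) is bolted down. The spindle is 12 mm in diameter and rises 79 mm from this point; its top 12 mm taper to a 4 mm tip.
- wheel_centre (a point): The centre of the mill's handwheel: on its vertical axis, at mid-thickness of the rim, 188 mm above the bench. The rim is a 12 mm round bar on a 45 mm radius, with three spokes and a hub that tops out 13 mm above this point. The grey mill beneath is bolted down; base 150 x 110 mm; two steel rolls one above the other between its cheeks.
- handle: Upright black barrel handle on the handwheel's rim, 23 mm in diameter, 52 mm long, spinning freely on its own pin (the gripper need not turn with the wheel). Its axis is 45 mm from the wheel's. Origin: its middle, on its axis, 36 mm above wheel_centre and 224 mm above the bench; top at 250 mm, foot 4 mm above the rim. Tallest part of the mill.
- handwheel (a joint): Turn of the handwheel in rad, counted over several turns: 0 = at its stop (rolls together), growing anticlockwise seen from above as it is backed off; one turn is 6.283 and lifts the upper roll 1 mm (the wheel keeps its height). Starts 3.3 to 7.8 rad off the stop. Stiff, even friction (about 0.2 N m, 4 to 5 N at the handle), no spring: it stays where left.
- oil_bottle: A bystander: amber glass bottle with a white cap, 42 mm in diameter, 95 mm tall. Origin: centre of its underside.
- mill_crank: A bystander: the mill's drive crank, taken off and lying flat; steel arm 120 mm long along its y axis with a wooden knob rising to 70 mm at its +y end. Origin: middle of the arm's underside.

How it is judged (in metres and radians):
On the way, in this order (a step that is already met when the one before it is completed fails the run):
1. the full spool sits down on the stand's plate, over the spindle, and is let go (horizontal distance between wire_spool and spindle_seat below 0.005 m and z of wire_spool in the frame of spindle_seat between -0.003 and 0.003 m and angle between wire_spool's own z axis and vertical below 0.08 rad and contact force between the fingers and wire_spool below 0.2 N and linear speed of wire_spool below 0.02 m/s), for 0.3 s.
2. the handwheel is wound clockwise to its stop (value of joint handwheel below 0.1 rad), for 0.1 s.
At the end, for the whole second after the job is handed in: Handwheel at rest two turns (12.57 rad, +-0.26) off its stop after touching it (within 0.1 rad), its handle still gripped (over 2 N, TCP within 40 mm of its middle); the full spool down on the stand's plate (within 3 mm; 5 mm of the axis; upright within 0.08 rad), fingers off it (value of joint handwheel between 12.306 and 12.826 rad and velocity of joint handwheel between -0.1 and 0.1 rad/s and contact force between the fingers and handle above 2 N and distance between the grasp point and handle below 0.04 m and horizontal distance between wire_spool and spindle_seat below 0.005 m and z of wire_spool in the frame of spindle_seat between -0.003 and 0.003 m and angle between wire_spool's own z axis and vertical below 0.08 rad and contact force between the fingers and wire_spool below 0.2 N); the arm keeps its last pose, push and grip.
It fails at once if the empty spool is shifted by more than 30 mm (distance of empty_spool from where it was at the start of the episode above 0.03 m).
It fails at once if the oil bottle is shifted by more than 30 mm (distance of oil_bottle from where it was at the start of the episode above 0.03 m).
It fails at once if the loose crank is shifted by more than 30 mm (distance of mill_crank from where it was at the start of the episode above 0.03 m).
It also fails if it takes over 72 s, if anything falls off the work surface, if the arm or the gripper's body presses on something with over 40 N, if the wrist force passes 120 N, or if a joint passes its speed limit or range.

## Working session

There is one attempt and no reset: what is moved stays moved. The work goes in short steps, Python scripts to look and compute and a tool call to move; the robot and the scene stay as the last step left them, time stands still between calls to the robot, and variables do not carry over. Pictures are saved under pics/ and viewed, and the job is handed in when it is done.

Besides the shell and the picture viewer there is one more tool, called by a JSON object that holds its "name" and its "arguments". carry_out: Moves the arm, as the interface text tells. Its arguments: {"type":"object","properties":{"targets":{"type":"array"},"fingers":{"type":"number"}},"required":["targets"]}

```bash
mkdir -p pics; ls; cat > h.py <<'E'
from rig import *
import numpy as np, cv2
def cam(n):
    f=grab_frame(n); R=cv2.Rodrigues(np.array(f["rvec"],float))[0]; t=np.array(f["tvec"],float).ravel()
    return f,R,t
def ray(f,R,t,u,v,z):
    d=R.T@np.array([(u-f["cx"])/f["fx"],(v-f["cy"])/f["fy"],1]); c=-R.T@t
    return c+d*(z-c[2])/d[2]
def cloud(f,R,t):
    v,u=np.mgrid[:420,:560]; z=f["depth"]
    P=np.stack([(u-f["cx"])/f["fx"]*z,(v-f["cy"])/f["fy"]*z,z],-1)
    return (P-t)@R
E
python3 - <<'E'
from h import *
s=sense(); print(s)
for n in("scene","top"):
    f,R,t=cam(n); cv2.imwrite(f"pics/{n}0.png",f["img"]); print(n,-R.T@t,R[2],f["fx"],f["cx"],f["cy"],(f["depth"]>0).mean())
E
```

```text
pics
{'time': 0.0, 'qpos': array([ 1.16849550e+00,  4.94204877e-01,  1.34611364e+00,  2.78128931e-06,
        1.30248324e+00, -9.54950652e-02]), 'qvel': array([ 0.00011964,  0.00088389,  0.00062134, -0.00114203,  0.00220969,
       -0.00049928]), 'tau': array([-8.52452486e-04, -8.78800321e+01, -3.81853151e+01,  7.07457704e-02,
        5.33166504e-02, -3.15320847e-05]), 'tool_pos': array([188.61751291, 595.49917675, 232.13068252]), 'tool_rot': array([ 1.52802269e-01,  9.88256597e-01, -5.85590192e-04, -1.50221780e-04]), 'force': array([-0.53261901, -0.06412651,  0.44221344]), 'ft_torque': array([ 0.01593259, -0.0042611 , -0.06021371]), 'grip_width': 91.13994546634144}
scene [1150.30668308 -211.09650334  923.12918075] [-0.61228372  0.23156607 -0.7559668 ] 524.3390161176712 278.47093688399235 210.44441769418486 0.995812074829932
top [478.05202887  13.708373   956.64416166] [ 0.06082507 -0.03425462 -0.99756049] 405.7730034698697 282.2730865028931 211.525340571111 0.9960246598639456
```

View pics/scene0.png

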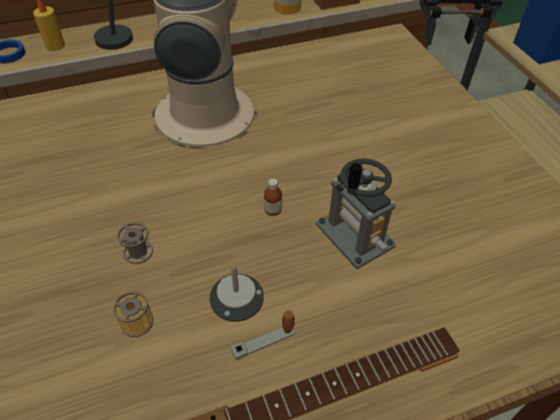

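View pics/top0.png

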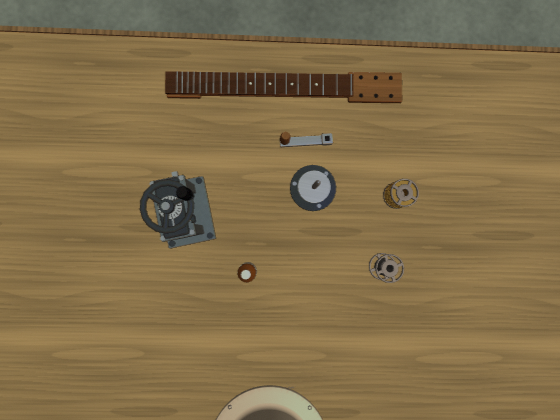

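The scene view shows the full spool at about (133,314) and the empty one at (136,243). The stand is at (236,290), the mill wheel at (365,178) with its handle at (354,176), the bottle at (273,197) and the crank at (265,340). In the top view the full spool's flange is at (404,193), the empty one's at (388,268), the plate at (314,187), the wheel at (167,206) and the handle at (184,192).

```bash
cat > m.py <<'E'
from h import *
from scipy.optimize import least_squares
def circ(P,r=None):
    g=lambda p: np.hypot(P[:,0]-p[0],P[:,1]-p[1])-(r if r else p[2])
    s=least_squares(g,[*np.median(P[:,:2],0),r or 30],loss='soft_l1',f_scale=1); return s.x.round(1),len(P)
for n in("top","scene"):
    f,R,t=cam(n); C=cloud(f,R,t); Z=C[...,2]
    print(n,"bench z",np.median(Z[250:330,150:200]))
    if n=="top":
        for k,(u,v) in dict(full=(404,193),empty=(388,268),plate=(314,187),wheel=(167,206),handle=(184,192),bottle=(246,274),crank=(306,139)).items():
            print(k,ray(f,R,t,u,v,{'full':64,'empty':64,'plate':30,'wheel':188,'handle':250,'bottle':95,'crank':8}[k]).round(1))
    def sel(c,rad,lo,hi):
        m=(np.hypot(C[...,0]-c[0],C[...,1]-c[1])<rad)&(Z>lo)&(Z<hi); return C[m]
    globals()['S_'+n]=(f,R,t,C)
    import pickle
    pickle.dump((f,R,t),open(n+'.pkl','wb'))
E
python3 m.py
```

```text
top bench z 0.019638827009437844
full [ 580.5 -288.2   64. ]
empty [ 413.2 -253.1   64. ]
plate [592.9 -90.   30. ]
wheel [530.1 204.5 188. ]
handle [551.  160.8 250. ]
bottle [397.2  57.5  95. ]
crank [709.7 -71.5   8. ]
scene bench z 0.8098084309875865
```

```bash
cat > m2.py <<'E'
from h import *
from scipy.optimize import least_squares
import pickle
def circ(P,r=None):
    x0=[*((P[:,:2].max(0)+P[:,:2].min(0))/2)]+([] if r else [30])
    g=lambda p: np.hypot(P[:,0]-p[0],P[:,1]-p[1])-(r if r else p[2])
    s=least_squares(g,x0,loss='soft_l1',f_scale=1); return s.x.round(1),len(P)
for n in("top","scene"):
    f,R,t=pickle.load(open(n+'.pkl','rb')); C=cloud(f,R,t); Z=C[...,2]
    def sel(c,rad,lo,hi):
        return C[(np.hypot(C[...,0]-c[0],C[...,1]-c[1])<rad)&(Z>lo)&(Z<hi)]
    def bb(P): return ((P[:,:2].max(0)+P[:,:2].min(0))/2).round(1),np.ptp(P[:,:2],axis=0).round(1),np.median(P[:,2]).round(1),len(P)
    print(n)
    for k,a in dict(full=((580,-288),45,60,68),empty=((413,-253),45,60,68),plate=((593,-90),45,27,33),spintip=((593,-90),40,60,120),handtop=((551,161),25,246,254),hand=((551,161),25,205,248),bottle=((397,57),35,90,100)).items():
        P=sel(*a); print(k,bb(P) if len(P) else None, end=' ')
        if k in('full','empty'):
            # outermost points per angle
            c=bb(P)[0]; r=np.hypot(*(P[:,:2]-c).T); print(circ(P[r>25],32))
        elif k=='plate': 
            print(circ(P[np.hypot(*(P[:,:2]-bb(P)[0]).T)>35],38))
        else: print()
    P=sel((530,204),60,182,198); print('rim',bb(P),circ(P[np.hypot(P[:,0]-530,P[:,1]-204)>33],45))
    P=sel((593,-90),80,2,20); print('foot',bb(P))
    P=C[(Z>60)&(Z<400)&(C[...,0]>650)&(C[...,0]<780)&(np.abs(C[...,1])<150)]; print('knob',bb(P) if len(P) else 0)
    im=cv2.resize(f["img"][(slice(150,250) if n=='top' else slice(130,280)),(slice(120,220) if n=='top' else slice(290,440))],None,fx=4,fy=4,interpolation=2); cv2.imwrite(f"pics/mill_{n}.png",im)
E
python3 m2.py
```

```text
top
full (array([ 581.6, -289. ]), array([61. , 63.5]), np.float64(63.6), 399) (array([ 582.4, -289.1]), 163)
empty (array([ 413.3, -256. ]), array([61.8, 63. ]), np.float64(63.8), 405) (array([ 413.2, -256.4]), 175)
plate (array([595.1, -90. ]), array([74.7, 74.4]), np.float64(30.0), 727) (array([595.4, -90. ]), 106)
spintip (array([594. , -89.5]), array([10.6, 11.6]), np.float64(99.0), 38) 
handtop (array([551.7, 164.7]), array([19.4, 20.5]), np.float64(249.8), 108) 
hand (array([551.3, 164.7]), array([22.1, 22. ]), np.float64(236.8), 84) 
bottle (array([396.1,  58.6]), array([19.1, 19. ]), np.float64(94.9), 76) 
rim (array([529.3, 205.1]), array([ 99.8, 100. ]), np.float64(192.9), 1184) (array([530.2, 203.2]), 908)
foot (array([592.9, -92. ]), array([155.3, 155.4]), np.float64(8.7), 1050)
knob (array([700.1, -19.4]), array([18.6, 18.2]), np.float64(69.5), 70)
scene
full (array([ 583.6, -289. ]), array([66.4, 63. ]), np.float64(64.0), 582) (array([ 583.8, -288.9]), 260)
empty (array([ 414.8, -256.8]), array([65.6, 63. ]), np.float64(63.9), 431) (array([ 414.7, -256.7]), 199)
plate (array([596.1, -89.5]), array([75.9, 74.7]), np.float64(30.6), 808) (array([595.6, -89.1]), 148)
spintip (array([597.7, -89.4]), array([ 9.9, 12.1]), np.float64(89.1), 97) 
handtop (array([553.6, 163.6]), array([22.5, 19.8]), np.float64(250.7), 90) 
hand (array([556. , 164.4]), array([19.5, 21.8]), np.float64(228.5), 210) 
bottle (array([398.6,  58.4]), array([19.8, 20.6]), np.float64(95.2), 63) 
rim (array([531.3, 204.1]), array([100.6, 100.7]), np.float64(193.6), 897) (array([533.2, 202. ]), 729)
foot (array([592.9, -89.8]), array([158.5, 159.1]), np.float64(8.9), 1563)
knob (array([703.9, -19.8]), array([19.8, 20.8]), np.float64(69.4), 114)
```

```bash
python3 - <<'E'
import cv2,numpy as np
a=cv2.imread('pics/mill_top.png');b=cv2.resize(cv2.imread('pics/mill_scene.png'),(400,400))
cv2.imwrite('pics/mill_both.png',np.hstack([a,b]))
E
```

```text
(no output)
```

View pics/mill_both.png

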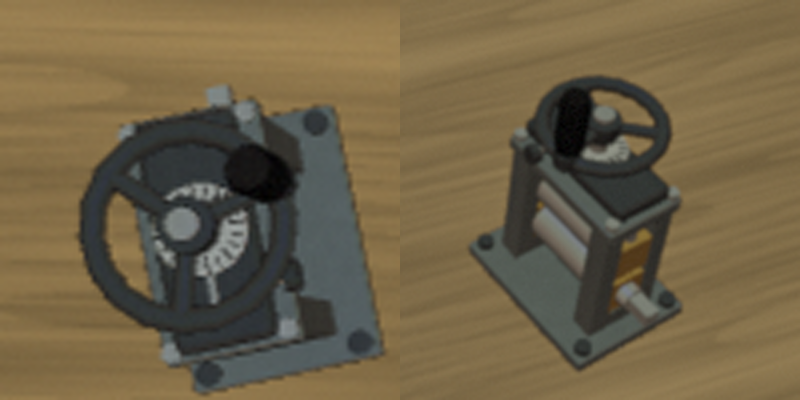

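The crops show the handle at wheel angle about -60° and nothing else standing near the wheel top. I'll take the spool at (583,-289), the spindle at (595.5,-89.7) and the wheel at (530.5,204).

```bash
cat > go.py <<'E'
from h import *
import sys
from scipy.spatial.transform import Rotation as Ro
def st():
    s=sense(); return s,np.array(s["tool_pos"]),Ro.from_quat(s["tool_rot"])
def rel(*pts):
    s,p,r=st(); print("t",round(s["time"],2),"p",p.round(1),"rotvec err(deg) to down-yaw", "w",round(s["grip_width"],1),"F",np.round(s["force"],1),'q',np.round(s["qpos"],2))
    M=r.as_matrix(); print("tx",M[:,0].round(3),"tz",M[:,2].round(4))
    for q in pts: print(q,"->",(r.inv().apply(np.array(q)-p)/10).round(2))
E
python3 -c "
from go import *
rel((189,595,350),(300,340,350),(583,-289,150),(583,-289,56))"
```

```text
t 0.2 p [188.7 595.6 232.4] rotvec err(deg) to down-yaw w 91.4 F [-0.7 -0.1 -0. ] q [ 1.17  0.49  1.35  0.    1.3  -0.1 ]
tx [-0.953  0.302  0.   ] tz [-3.e-04 -7.e-04 -1.e+00]
(189, 595, 350) -> [ -0.05  -0.06 -11.76]
(300, 340, 350) -> [-18.33 -21.02 -11.75]
(583, -289, 150) -> [-64.31 -72.42   8.28]
(583, -289, 56) -> [-64.31 -72.41  17.68]
```

{"name": "carry_out", "arguments": {"targets": [[[0,0,-11.5],[0,0,0]],[[-4,-4,-11.5],[0,0,0]],[[-18.3,-21,-11.5],[0,0,0]],[[-64.3,-72.4,-10],[0,0,0]],[[-64.3,-72.4,-10],[0,0,0]],[[-64.3,-72.4,-10],[0,0,0]],[[-64.3,-72.4,-10],[0,0,0]],[[-64.3,-72.4,-10],[0,0,0]],[[-64.3,-72.4,-10],[0,0,0]],[[-64.3,-72.4,-10],[0,0,0]]], "fingers": 1}}

```text
time: 1.45
tool_pos: [411.9, 95.5, 336.7]
tool_rot: [0.153, 0.988, -0.0, 0.0]
force: [0.7, 1.1, 0.3]
grip_width: 91.4
```

```bash
python3 -c "
from go import *
rel((583,-289,130),(583,-289,56))"
```

```text
t 1.45 p [411.9  95.5 336.7] rotvec err(deg) to down-yaw w 91.4 F [0.7 1.1 0.3] q [ 0.09  0.1   1.64 -0.    1.4  -1.18]
tx [-0.953  0.302 -0.   ] tz [ 3.e-04 -5.e-04 -1.e+00]
(583, -289, 130) -> [-27.91 -31.48  20.69]
(583, -289, 56) -> [-27.91 -31.48  28.09]
```

{"name": "carry_out", "arguments": {"targets": [[[-27.9,-31.5,20.7],[0,0,0]],[[-27.9,-31.5,20.7],[0,0,0]],[[-27.9,-31.5,20.7],[0,0,0]],[[-27.9,-31.5,20.7],[0,0,0]],[[-27.9,-31.5,20.7],[0,0,0]],[[-27.9,-31.5,20.7],[0,0,0]],[[-27.9,-31.5,20.7],[0,0,0]],[[-27.9,-31.5,20.7],[0,0,0]],[[-27.9,-31.5,20.7],[0,0,0]],[[-27.9,-31.5,20.7],[0,0,0]]]}}

```text
time: 2.7
tool_pos: [582.5, -288.5, 130.0]
tool_rot: [0.153, 0.988, -0.0, -0.0]
force: [0.3, -0.5, 0.1]
grip_width: 91.3
```

```bash
python3 -c "
from go import *
rel((583,-289,130),(583,-289,56))
for n in('top','scene'):
    f,R,t=cam(n); cv2.imwrite('pics/a_%s.png'%n,f['img'])"
```

```text
t 2.7 p [ 582.5 -288.5  130. ] rotvec err(deg) to down-yaw w 91.3 F [ 0.3 -0.5  0.1] q [-0.55  0.63  1.39 -0.    1.12 -1.82]
tx [-0.953  0.302  0.   ] tz [-1.e-04 -1.e-04 -1.e+00]
(583, -289, 130) -> [-0.06 -0.03 -0.  ]
(583, -289, 56) -> [-0.06 -0.03  7.4 ]
```

View pics/a_scene.png

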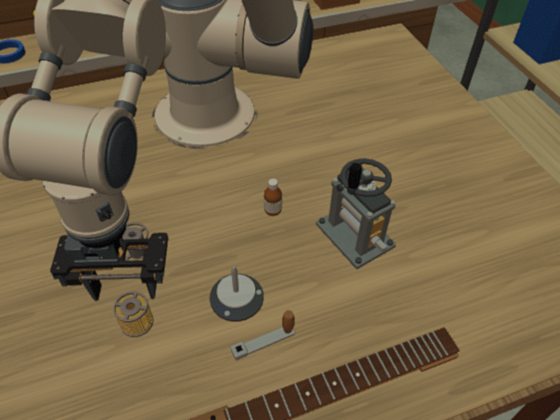

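The scene view shows the gripper, fingers open, centred above the full spool at (133,314). The empty spool is clear behind it.

{"name": "carry_out", "arguments": {"targets": [[[-0.05,0,4],[0,0,0]],[[-0.05,0,7.4],[0,0,0]],[[-0.05,0,7.4],[0,0,0]],[[-0.05,0,7.4],[0,0,0]]]}}

```text
time: 3.3
tool_pos: [584.0, -288.4, 58.2]
tool_rot: [0.152, 0.988, -0.001, 0.001]
force: [0.4, -0.2, -0.1]
grip_width: 91.4
```

{"name": "carry_out", "arguments": {"targets": [[[0,0,0],[0,0,0]],[[0,0,0],[0,0,0]],[[0,0,0],[0,0,0]],[[0,0,0],[0,0,0]],[[0,0,0],[0,0,0]],[[0,0,0],[0,0,0]]], "fingers": 0}}

```text
time: 4.05
tool_pos: [584.2, -288.8, 58.9]
tool_rot: [0.152, 0.988, -0.001, 0.002]
force: [-2.5, -1.6, 7.7]
grip_width: 63.3
```

```bash
python3 -c "
from go import *
rel((583,-289,185),(595.5,-90,185))"
```

```text
t 4.05 p [ 584.2 -288.8   58.9] rotvec err(deg) to down-yaw w 63.3 F [-2.5 -1.6  7.7] q [-0.55  0.72  1.44 -0.    0.98 -1.82]
tx [-0.954  0.301 -0.003] tz [ 0.0028 -0.0023 -1.    ]
(583, -289, 185) -> [  0.07  -0.07 -12.61]
(595.5, -90, 185) -> [  4.86  19.28 -12.65]
```

{"name": "carry_out", "arguments": {"targets": [[[0.05,0,-5],[0,0,0]],[[0.05,0,-10],[0,0,0]],[[0.05,0,-12.6],[0,0,0]],[[0.05,0,-12.6],[0,0,0]]]}}

```text
time: 4.55
tool_pos: [584.0, -288.8, 186.4]
tool_rot: [0.152, 0.988, -0.002, 0.003]
force: [0.0, -0.7, -5.6]
grip_width: 63.0
```

```bash
python3 -c "
from go import *
rel((595.5,-90,185))
f,R,t=cam('scene'); cv2.imwrite('pics/b.png',cv2.resize(f['img'][180:400,20:300],None,fx=2.5,fy=2.5))"
```

```text
t 4.55 p [ 584.  -288.8  186.4] rotvec err(deg) to down-yaw w 63.0 F [ 0.  -0.7 -5.6] q [-0.55  0.57  1.34 -0.    1.23 -1.82]
tx [-0.954  0.301 -0.006] tz [ 0.0054 -0.0039 -1.    ]
(595.5, -90, 185) -> [ 4.88 19.3   0.07]
```

View pics/b.png

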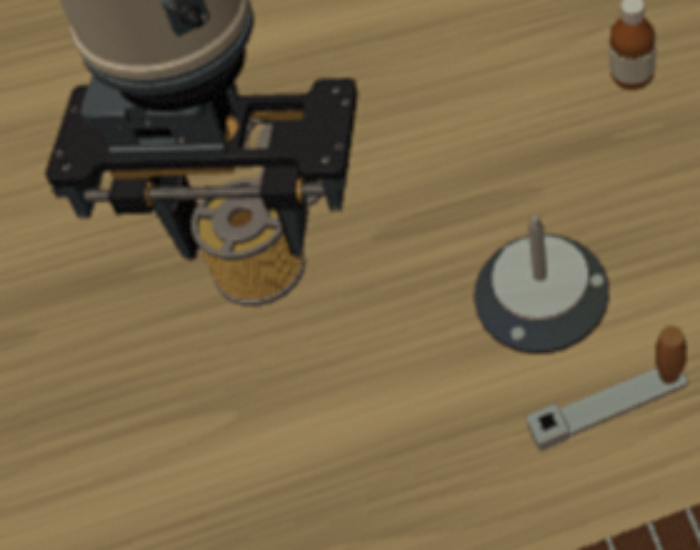

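The spool is lifted and held level (scene crop (240,245)). The stand and crank are untouched.

```bash
cat >> go.py <<'E'
def level():
    s,p,r=st(); zt=r.inv().apply([0,0,-1]); print("level turn deg",np.degrees(np.cross([0,0,1],zt)).round(2))
E
python3 -c "
from go import *
level();rel((595.5,-90,187))"
```

```text
level turn deg [-0.08  0.2   0.  ]
t 4.6 p [ 583.2 -288.3  184.5] rotvec err(deg) to down-yaw w 63.3 F [-0.6  0.5 -5.3] q [-0.55  0.57  1.34 -0.    1.23 -1.82]
tx [-0.954  0.301 -0.003] tz [ 0.0028 -0.0024 -1.    ]
(595.5, -90, 187) -> [ 4.79 19.28 -0.29]
```

{"name": "carry_out", "arguments": {"targets": [[[1.2,4.8,-0.3],[0,0,0]],[[2.6,10,-0.3],[0,0.1,0]],[[3.8,15,-0.3],[0,0.2,0]],[[4.8,19.3,-0.3],[0,0.2,0]],[[4.8,19.3,-0.3],[0,0.2,0]],[[4.8,19.3,-0.3],[0,0.2,0]]]}}

```text
time: 5.35
tool_pos: [594.8, -89.7, 185.6]
tool_rot: [0.152, 0.988, -0.001, -0.001]
force: [0.3, -0.9, -4.5]
grip_width: 62.6
```

```bash
cat > held.py <<'E'
from go import *
level();rel((595.5,-90,185))
for n in('top','scene'):
    f,R,t=cam(n); C=cloud(f,R,t); cv2.imwrite('pics/c_%s.png'%n,cv2.resize(f['img'][(slice(130,250) if n=='top' else slice(180,330)),(slice(230,390) if n=='top' else slice(140,340))],None,fx=4,fy=4))
    s,p,r=st()
    m=(np.abs(C[...,2]-p[2]-5)<25)&(np.hypot(C[...,0]-p[0],C[...,1]-p[1])<45)
    hsv=cv2.cvtColor(f['img'],cv2.COLOR_BGR2HSV)
    print(n,m.sum(), np.percentile(C[m],[2,50,98],axis=0).round(1) if m.sum() else '')
E
python3 held.py; python3 -c "
import cv2,numpy as np
a=cv2.imread('pics/c_top.png');b=cv2.imread('pics/c_scene.png');print(a.shape,b.shape)"
```

```text
level turn deg [-0.1  -0.14  0.  ]
t 5.35 p [594.8 -89.7 185.6] rotvec err(deg) to down-yaw w 62.6 F [ 0.3 -0.9 -4.5] q [-0.25  0.51  1.46 -0.    1.17 -1.51]
tx [-0.954  0.3    0.002] tz [-0.0028 -0.001  -1.    ]
(595.5, -90, 185) -> [-0.08 -0.    0.06]
top 149 [[ 562.3 -100.8  169.6]
 [ 570.4  -76.1  187.5]
 [ 603.8  -60.4  193.1]]
scene 1158 [[ 570.4 -132.3  167.8]
 [ 603.9  -93.7  189.4]
 [ 625.5  -58.2  211. ]]
(480, 640, 3) (600, 800, 3)
```

View pics/c_scene.png

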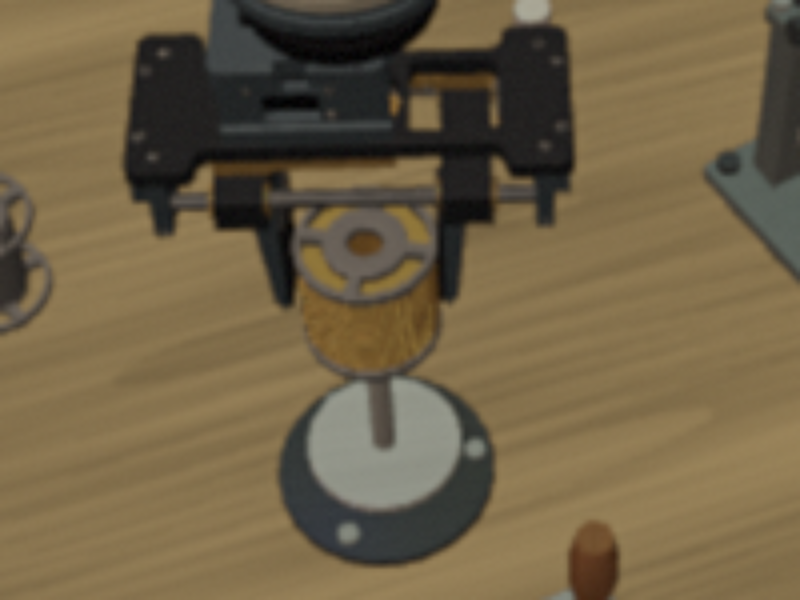

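View pics/c_top.png

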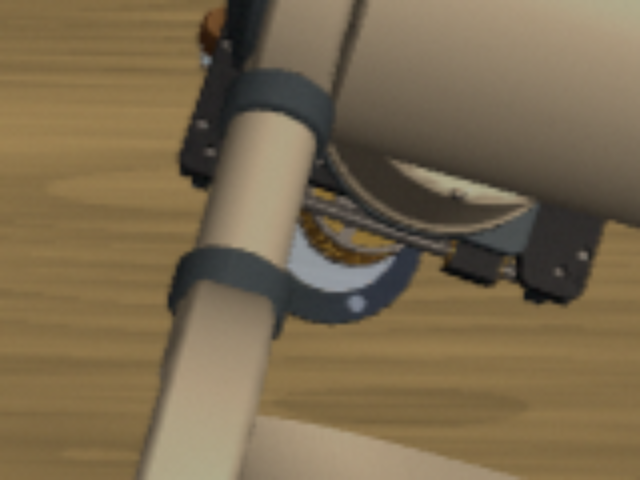

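The scene crop shows the spool's bore at (365,242) and the spindle directly below it at (380,400). The arm hides the top view. I'll check the alignment by casting the bore and flange rays.

```bash
cat > chk.py <<'E'
import pickle
from h import *
from m2 import circ
f,R,t=cam('scene'); C=cloud(f,R,t)
b=ray(f,R,t,140+365/4,180+242/4,190.7); print('bore',b.round(1))
Z=C[...,2]
m=(Z>186.5)&(Z<195)&(np.hypot(C[...,0]-595,C[...,1]+89)<36)
P=C[m]; print(m.sum(), np.median(P[:,2]))
# front rim (toward +x, away from fingers)
q=P[(P[:,0]>600)&(np.hypot(P[:,0]-595.5,P[:,1]+89)>25)]; print('rim',circ(q,32), q[:,2].mean())
E
python3 chk.py | tail -3
```

```text
bore [595.2 -88.9 190.7]
586 191.3593850478726
rim (array([592.6, -89.8]), 142) 190.80048808261168
```

{"name": "carry_out", "arguments": {"targets": [[[0,0,1],[0,0,0]],[[0,0,2],[0,0,0]],[[0,0,3],[0,0,0]],[[0,0,4],[0,0,0]],[[0,0,4],[0,0,0]]]}}

```text
time: 6.12
tool_pos: [594.6, -90.6, 145.4]
tool_rot: [0.153, 0.988, -0.001, -0.001]
force: [-0.2, -0.1, -4.7]
grip_width: 62.5
```

```bash
python3 -c "
from go import *
level();rel((595.5,-90,90.5))
f,R,t=cam('scene'); cv2.imwrite('pics/d.png',cv2.resize(f['img'][180:330,140:340],None,fx=4,fy=4))"
```

```text
level turn deg [-0.09 -0.15  0.  ]
t 6.12 p [594.6 -90.6 145.4] rotvec err(deg) to down-yaw w 62.5 F [-0.2 -0.1 -4.7] q [-0.25  0.56  1.5  -0.    1.09 -1.51]
tx [-0.953  0.302  0.003] tz [-3.e-03 -8.e-04 -1.e+00]
(595.5, -90, 90.5) -> [-0.09  0.09  5.49]
```

View pics/d.png

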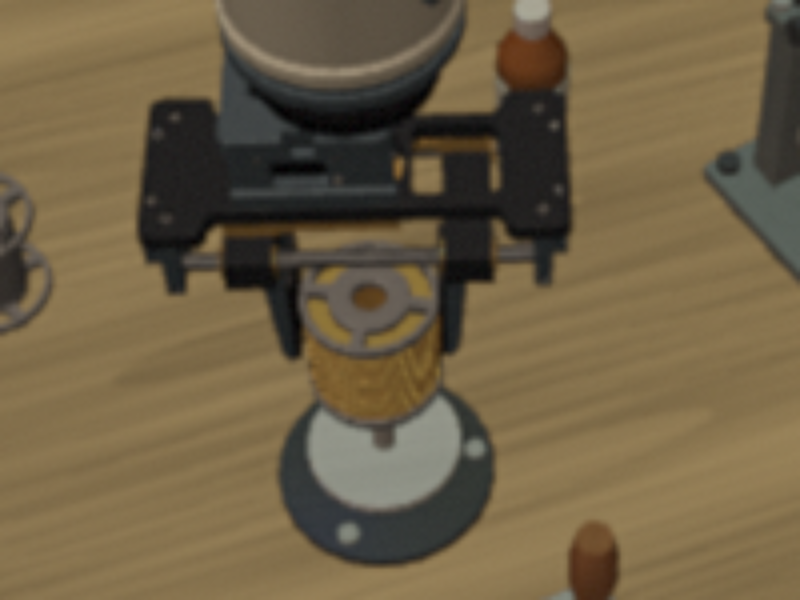

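The spindle is inside the bore (spool base at (375,420), spindle foot at (383,440)) and the force shows only the spool's weight. I'll keep lowering.

{"name": "carry_out", "arguments": {"targets": [[[0,0,1.3],[0,0,0]],[[0,0,2.6],[0,0,0]],[[0,0,3.8],[0,0,0]],[[0,0,4.8],[0,0,0]],[[0,0,5.3],[0,0,0]],[[0,0,5.5],[0,0,0]],[[0,0,5.6],[0,0,0]],[[0,0,5.6],[0,0,0]]]}}

```text
time: 7.18
tool_pos: [595.0, -90.7, 90.3]
tool_rot: [0.153, 0.988, -0.001, -0.001]
force: [-0.3, -0.3, -4.5]
grip_width: 62.9
```

```bash
python3 -c "
from go import *
level();rel((595.5,-90,89))"
```

```text
level turn deg [-0.09 -0.07  0.  ]
t 7.17 p [595.  -90.7  90.3] rotvec err(deg) to down-yaw w 62.9 F [-0.3 -0.3 -4.5] q [-0.25  0.63  1.55 -0.    0.97 -1.51]
tx [-0.953  0.302  0.001] tz [-0.0017 -0.0012 -1.    ]
(595.5, -90, 89) -> [-0.03  0.08  0.13]
```

{"name": "carry_out", "arguments": {"targets": [[[0,0,0.1],[0,0,0]],[[0,0,0.15],[0,0,0]],[[0,0,0.2],[0,0,0]],[[0,0,0.2],[0,0,0]]]}}

```text
time: 7.68
tool_pos: [594.9, -90.7, 88.9]
tool_rot: [0.153, 0.988, -0.001, -0.001]
force: [-3.7, 1.1, 7.3]
grip_width: 63.1
```

The plate is touched: Fz went from -4.5 to +7.3 N. Releasing.

{"name": "carry_out", "arguments": {"targets": [[[0,0,0],[0,0,0]],[[0,0,0],[0,0,0]],[[0,0,0],[0,0,0]],[[0,0,0],[0,0,0]],[[0,0,0],[0,0,0]]], "fingers": 1}}

```text
time: 8.3
tool_pos: [594.9, -90.7, 88.9]
tool_rot: [0.153, 0.988, -0.001, -0.001]
force: [0.0, 0.6, -1.0]
grip_width: 91.6
```

{"name": "carry_out", "arguments": {"targets": [[[0,0,-5],[0,0,0]],[[0,0,-11],[0,0,0]],[[0,0,-17],[0,0,0]],[[0,0,-22],[0,0,0]],[[0,0,-22],[0,0,0]]]}}

```text
time: 8.93
tool_pos: [596.8, -90.8, 313.0]
tool_rot: [0.153, 0.988, -0.001, 0.003]
force: [-0.3, 0.9, -0.5]
grip_width: 90.9
```

```bash
python3 -c "
from go import *
level();rel((552.5,164.5,310),(552.5,164.5,230))
f,R,t=cam('scene'); C=cloud(f,R,t);Z=C[...,2]
P=C[(np.hypot(C[...,0]-595,C[...,1]+90)<40)&(Z>88)&(Z<100)]
print(np.median(P[:,2]),(P.max(0)+P.min(0))/2)
cv2.imwrite('pics/e.png',f['img'])"
```

```text
level turn deg [-0.07  0.36  0.  ]
t 8.93 p [596.8 -90.8 313. ] rotvec err(deg) to down-yaw w 90.9 F [-0.3  0.9 -0.5] q [-0.25  0.4   1.29 -0.    1.45 -1.51]
tx [-0.953  0.302 -0.006] tz [ 0.0055 -0.003  -1.    ]
(552.5, 164.5, 310) -> [11.93 23.    0.2 ]
(552.5, 164.5, 230) -> [11.98 23.01  8.2 ]
93.77487973838345 [594.45462657 -90.05859568  93.97572627]
```

View pics/e.png

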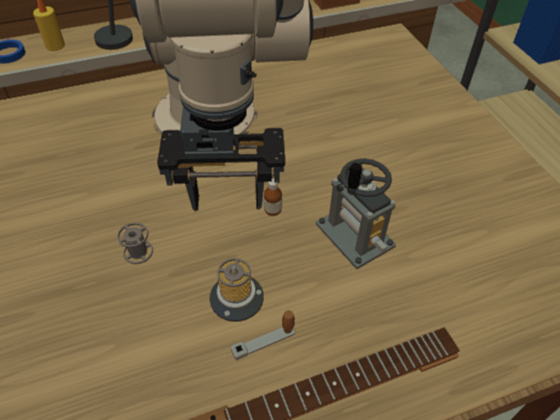

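The spool sits on the plate at (236,283), its top face at z 93.8 (94 expected) and the fingers clear of it. Next, the handle.

{"name": "carry_out", "arguments": {"targets": [[[12,23,0.2],[0,0.2,0]],[[12,23,0.2],[0,0.2,0]],[[12,23,0.2],[0,0.2,0]],[[12,23,0.2],[0,0.2,0]],[[12,23,0.2],[0,0.2,0]],[[12,23,0.2],[0,0.2,0]],[[12,23,0.2],[0,0.2,0]]]}}

```text
time: 9.85
tool_pos: [550.9, 163.7, 307.1]
tool_rot: [0.153, 0.988, -0.001, -0.001]
force: [-0.6, 0.1, -1.1]
grip_width: 90.9
```

```bash
python3 -c "
from go import *
level();rel((552.5,164.5,230))
f,R,t=cam('scene'); C=cloud(f,R,t);Z=C[...,2]
cv2.imwrite('pics/g.png',cv2.resize(f['img'][80:280,260:460],None,fx=3,fy=3))"
```

```text
level turn deg [-0.12 -0.12  0.  ]
t 9.85 p [550.9 163.7 307.1] rotvec err(deg) to down-yaw w 90.9 F [-0.6  0.1 -1.1] q [ 0.19  0.36  1.36 -0.    1.42 -1.08]
tx [-0.953  0.303  0.002] tz [-0.0026 -0.0014 -1.    ]
(552.5, 164.5, 230) -> [-0.14  0.14  7.71]
```

View pics/g.png

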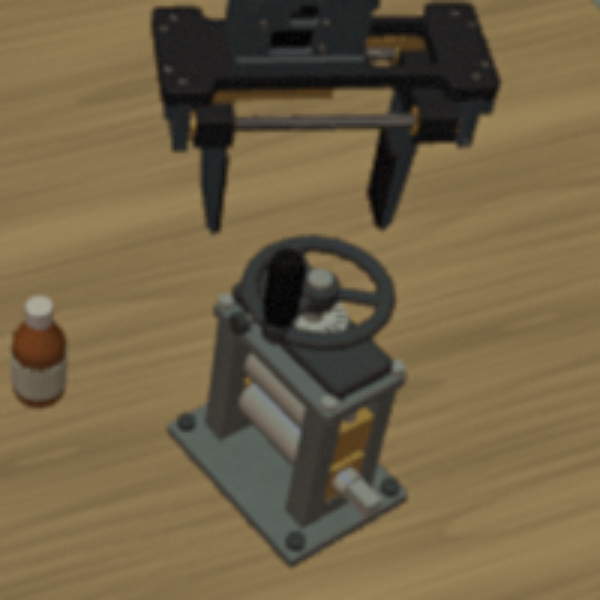

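The scene crop shows the open fingers centred above the handle at (285,285). Descending, then gripping.

{"name": "carry_out", "arguments": {"targets": [[[-0.1,0.1,4],[0,0,0]],[[-0.1,0.1,7.6],[0,0,0]],[[-0.1,0.1,7.6],[0,0,0]],[[-0.1,0.1,7.6],[0,0,0]]]}}

```text
time: 10.4
tool_pos: [552.9, 163.7, 232.6]
tool_rot: [0.154, 0.988, -0.001, -0.0]
force: [0.2, 0.2, 0.3]
grip_width: 91.1
```

{"name": "carry_out", "arguments": {"targets": [[[0,0,0],[0,0,0]],[[0,0,0],[0,0,0]],[[0,0,0],[0,0,0]],[[0,0,0],[0,0,0]],[[0,0,0],[0,0,0]],[[0,0,0],[0,0,0]],[[0,0,0],[0,0,0]],[[0,0,0],[0,0,0]]], "fingers": 0}}

```text
time: 11.4
tool_pos: [552.9, 163.9, 232.6]
tool_rot: [0.154, 0.988, -0.0, -0.0]
force: [-0.1, 2.7, -0.2]
grip_width: 22.1
```

```bash
cat > wh.py <<'E'
from go import *
WC=np.array([530.7,204.2]); RAD=45
def arc(a_list,z=230,wc=WC,r=RAD):
    s,p,rr=st(); v=p[:2]-wc
    a0=np.degrees(np.arctan2(v[1],v[0])); print("angle",a0.round(1),"r",np.hypot(*v).round(1),"z",p[2].round(1))
    level()
    for a in a_list:
        th=np.radians(a); q=np.array([wc[0]+r*np.cos(th),wc[1]+r*np.sin(th),z]); print(a,(rr.inv().apply(q-p)/10).round(1))
E
python3 -c "
from wh import *
rel(); arc(range(-80,-270,-20))"
```

```text
t 11.4 p [552.9 163.9 232.6] rotvec err(deg) to down-yaw w 22.1 F [-0.1  2.7 -0.2] q [ 0.18  0.43  1.47 -0.    1.25 -1.08]
tx [-0.953  0.304  0.001] tz [-1.e-03 -6.e-04 -1.e+00]
angle -61.2 r 46.0 z 232.6
level turn deg [-0.05 -0.05  0.  ]
-80 [ 1.2 -0.8  0.3]
-100 [ 2.7 -1.3  0.3]
-120 [ 4.3 -1.2  0.3]
-140 [ 5.7 -0.6  0.3]
-160 [6.9 0.4 0.3]
-180 [7.6 1.8 0.3]
-200 [7.8 3.3 0.3]
-220 [7.5 4.9 0.3]
-240 [6.7 6.2 0.3]
-260 [5.4 7.1 0.3]
```

Gripped: opening 22 mm, and pose angle -61.2° at radius 46 about the wheel centre. The first clockwise arc stays short of the earliest possible stop at -250°.

{"name": "carry_out", "arguments": {"targets": [[[1.2,-0.8,0.1],[0,0,0]],[[2.7,-1.3,0.1],[0,0,0]],[[4.3,-1.2,0.1],[0,0,0]],[[5.7,-0.6,0.1],[0,0,0]],[[6.9,0.4,0.1],[0,0,0]],[[7.6,1.8,0.1],[0,0,0]],[[7.8,3.3,0.1],[0,0,0]],[[7.5,4.9,0.1],[0,0,0]],[[7.5,4.9,0.1],[0,0,0]]]}}

```text
time: 12.52
tool_pos: [498.5, 233.9, 232.5]
tool_rot: [0.154, 0.988, -0.0, 0.002]
force: [8.1, -2.2, 5.7]
grip_width: 22.3
```

```bash
python3 -c "
from wh import *
rel(); arc(range(-230,-420,-10),z=231)
f,R,t=cam('scene')
cv2.imwrite('pics/h.png',cv2.resize(f['img'][80:280,260:460],None,fx=3,fy=3))"
```

```text
t 12.53 p [498.5 233.9 232.5] rotvec err(deg) to down-yaw w 22.3 F [ 8.1 -2.2  5.7] q [ 0.33  0.39  1.53 -0.    1.22 -0.93]
tx [-0.953  0.303 -0.003] tz [ 3.4e-03 -6.0e-04 -1.0e+00]
angle 137.3 r 43.8 z 232.5
level turn deg [ 0.03  0.2  -0.  ]
-230 [-0.2  0.6  0.2]
-240 [-0.6  1.2  0.2]
-250 [-1.2  1.7  0.2]
-260 [-1.9  2.1  0.2]
-270 [-2.6  2.4  0.2]
-280 [-3.4  2.6  0.2]
-290 [-4.2  2.6  0.2]
-300 [-4.9  2.5  0.2]
-310 [-5.7  2.3  0.2]
-320 [-6.4  2.   0.2]
-330 [-7.   1.5  0.2]
-340 [-7.5  0.9  0.2]
-350 [-8.   0.2  0.2]
-360 [-8.3 -0.5  0.2]
-370 [-8.4 -1.3  0.2]
-380 [-8.5 -2.   0.2]
-390 [-8.4 -2.8  0.2]
-400 [-8.1 -3.6  0.2]
-410 [-7.8 -4.3  0.2]
```

View pics/h.png

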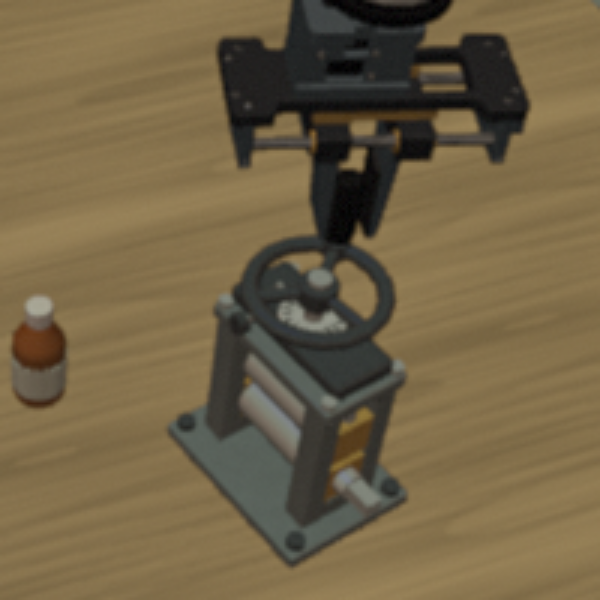

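The wheel turned with the handle (now behind the hub at crop (345,205)). From -250° on I go in short steps so that meeting the stop stays gentle.

```bash
cat >> wh.py <<'E'
def nxt(step,n=4,z=232.5,end=None):
    s,p,rr=st(); v=p[:2]-WC; a0=np.degrees(np.arctan2(v[1],v[0])); F=s["force"]; th=np.radians(a0)
    tang=-F[0]*np.sin(th)+F[1]*np.cos(th); rad=F[0]*np.cos(th)+F[1]*np.sin(th)
    print("t",s["time"],"a",a0.round(1),"r",np.hypot(*v).round(1),"z",p[2].round(1),"Ftang(ccw+)",tang.round(1),"Frad",rad.round(1),"Fz",F[2].round(1),"w",round(s["grip_width"],1))
    level()
    L=[]
    for i in range(1,n+1):
        a=np.radians(a0+step*i); q=np.array([WC[0]+RAD*np.cos(a),WC[1]+RAD*np.sin(a),z]); L.append((rr.inv().apply(q-p)/10).round(2).tolist())
    print(L)
E

```

{"name": "carry_out", "arguments": {"targets": [[[-0.2,0.6,0],[0,0.1,0]],[[-0.6,1.2,0],[0,0.2,0]],[[-1.2,1.7,0],[0,0.2,0]],[[-1.2,1.7,0],[0,0.2,0]]]}}

```text
time: 13.08
tool_pos: [515.6, 245.9, 232.6]
tool_rot: [0.154, 0.988, 0.0, 0.0]
force: [5.4, -3.3, -0.9]
grip_width: 21.8
```

```bash
python3 -c "
from wh import *
nxt(-10,3)"
```

```text
t 13.075 a 110.0 r 44.3 z 232.6 Ftang(ccw+) -4.0 Frad -4.9 Fz -0.9 w 21.8
level turn deg [ 0.02  0.05 -0.  ]
[[-0.62, 0.48, 0.01], [-1.34, 0.78, 0.01], [-2.11, 0.95, 0.01]]
```

{"name": "carry_out", "arguments": {"targets": [[[-0.6,0.5,0],[0,0,0]],[[-1.3,0.8,0],[0,0,0]],[[-1.3,0.8,0],[0,0,0]]]}}

```text
time: 13.45
tool_pos: [530.6, 249.0, 232.6]
tool_rot: [0.154, 0.988, -0.0, 0.001]
force: [2.3, -4.8, -0.7]
grip_width: 22.3
```

```bash
python3 -c "
from wh import *
nxt(-10,3)"
```

```text
t 13.45 a 90.2 r 44.8 z 232.6 Ftang(ccw+) -2.3 Frad -4.9 Fz -0.7 w 22.3
level turn deg [-0.02  0.08  0.  ]
[[-0.76, 0.19, 0.01], [-1.54, 0.23, 0.01], [-2.32, 0.13, 0.01]]
```

{"name": "carry_out", "arguments": {"targets": [[[-0.8,0.2,0],[0,0,0]],[[-1.5,0.2,0],[0,0,0]],[[-1.5,0.2,0],[0,0,0]]]}}

```text
time: 13.82
tool_pos: [546.4, 246.7, 232.7]
tool_rot: [0.154, 0.988, 0.0, 0.001]
force: [4.1, 3.2, -2.4]
grip_width: 22.0
```

```bash
python3 -c "
from wh import *
nxt(-10,3)"
```

```text
t 13.825 a 69.8 r 45.3 z 232.7 Ftang(ccw+) -2.7 Frad 4.4 Fz -2.4 w 22.0
level turn deg [ 0.06  0.14 -0.  ]
[[-0.78, -0.13, 0.02], [-1.52, -0.37, 0.02], [-2.22, -0.73, 0.02]]
```

{"name": "carry_out", "arguments": {"targets": [[[-0.8,-0.1,0],[0,0.1,0]],[[-1.5,-0.4,0],[0,0.1,0]],[[-1.5,-0.4,0],[0,0.1,0]]]}}

```text
time: 14.2
tool_pos: [560.7, 238.7, 232.7]
tool_rot: [0.154, 0.988, 0.001, 0.001]
force: [8.0, 5.1, -5.7]
grip_width: 22.3
```

```bash
python3 -c "
from wh import *
nxt(-10,3)"
```

```text
t 14.2 a 49.1 r 45.7 z 232.7 Ftang(ccw+) -2.7 Frad 9.1 Fz -5.7 w 22.3
level turn deg [ 0.16  0.13 -0.  ]
[[-0.66, -0.44, 0.02], [-1.28, -0.92, 0.02], [-1.8, -1.51, 0.02]]
```

```bash
sed -i 's/WC=np.array(.*); RAD/WC=np.array([532.1,204.0]); RAD/' wh.py; python3 -c "
from wh import *
nxt(-10,3)"
```

```text
t 14.2 a 50.6 r 45.0 z 232.7 Ftang(ccw+) -3.0 Frad 9.0 Fz -5.7 w 22.3
level turn deg [ 0.16  0.13 -0.  ]
[[-0.7, -0.35, 0.02], [-1.33, -0.82, 0.02], [-1.87, -1.39, 0.02]]
```

{"name": "carry_out", "arguments": {"targets": [[[-0.7,-0.35,0],[0.1,0.1,0]],[[-1.35,-0.8,0],[0.1,0.1,0]],[[-1.35,-0.8,0],[0.1,0.1,0]]]}}

```text
time: 14.58
tool_pos: [571.5, 226.2, 232.6]
tool_rot: [0.154, 0.988, 0.0, 0.001]
force: [2.3, -3.6, -1.8]
grip_width: 22.2
```

```bash
python3 -c "
from wh import *
nxt(-10,3)"
```

```text
t 14.575 a 29.3 r 45.2 z 232.6 Ftang(ccw+) -4.3 Frad 0.3 Fz -1.8 w 22.2
level turn deg [ 0.02  0.06 -0.  ]
[[-0.51, -0.6, 0.02], [-0.93, -1.26, 0.02], [-1.22, -1.99, 0.02]]
```

{"name": "carry_out", "arguments": {"targets": [[[-0.5,-0.6,0],[0,0,0]],[[-0.95,-1.25,0],[0,0,0]],[[-0.95,-1.25,0],[0,0,0]]]}}

```text
time: 14.95
tool_pos: [577.5, 213.5, 232.8]
tool_rot: [0.154, 0.988, 0.003, 0.001]
force: [3.3, 22.9, -6.9]
grip_width: 22.7
```

```bash
python3 -c "
from wh import *
nxt(-10,4)"
```

```text
t 14.95 a 11.9 r 46.4 z 232.8 Ftang(ccw+) 21.8 Frad 7.9 Fz -6.9 w 22.7
level turn deg [ 0.31  0.08 -0.  ]
[[-0.21, -0.78, 0.02], [-0.41, -1.54, 0.02], [-0.47, -2.32, 0.01], [-0.4, -3.1, 0.01]]
```

Resisting force of 21.8 N at 12°: this looks like the stop. I'll push a little more to confirm.

{"name": "carry_out", "arguments": {"targets": [[[-0.1,-0.3,0],[0,0,0]],[[-0.1,-0.4,0],[0,0,0]],[[-0.1,-0.4,0],[0,0,0]]]}}

```text
time: 15.32
tool_pos: [577.5, 213.3, 232.8]
tool_rot: [0.154, 0.988, 0.006, 0.001]
force: [1.5, 34.6, -8.5]
grip_width: 22.4
```

```bash
python3 -c "
from wh import *
nxt(20,10)
f,R,t=cam('scene')
cv2.imwrite('pics/s.png',cv2.resize(f['img'][80:280,260:460],None,fx=3,fy=3))"
```

```text
t 15.325 a 11.6 r 46.4 z 232.8 Ftang(ccw+) 33.6 Frad 8.4 Fz -8.5 w 22.4
level turn deg [ 0.7   0.04 -0.  ]
[[1.11, 1.14, 0.04], [2.45, 1.94, 0.05], [3.99, 2.23, 0.05], [5.53, 1.98, 0.05], [6.89, 1.22, 0.04], [7.91, 0.03, 0.02], [8.47, -1.43, 0.0], [8.48, -2.99, -0.02], [7.97, -4.47, -0.03], [6.98, -5.68, -0.05]]
```

View pics/s.png

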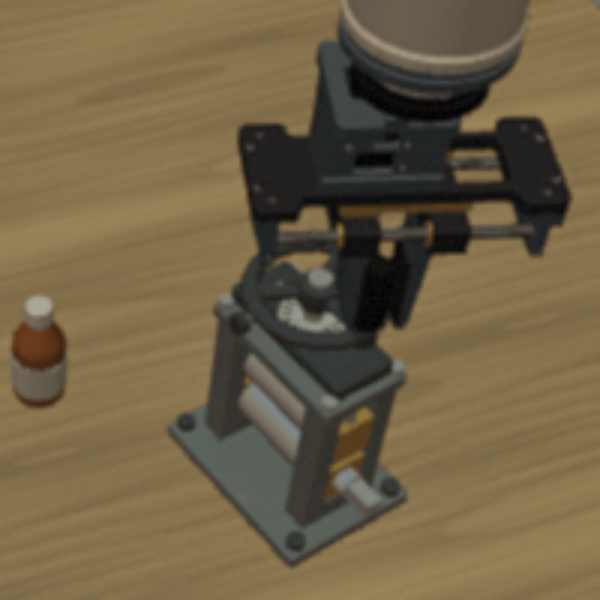

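The wheel is on its stop: the angle stayed at 11.6° while the force rose to 34 N. The picture shows the handle at crop (385,290) with nothing else touching. Now I back off 720°, in arcs of 160° to 180°.

{"name": "carry_out", "arguments": {"targets": [[[1.1,1.1,0],[0.4,0,0]],[[2.45,1.95,0],[0.7,0,0]],[[4,2.25,0],[0.7,0,0]],[[5.5,2,0],[0.7,0,0]],[[6.9,1.2,0],[0.7,0,0]],[[7.9,0,0],[0.7,0,0]],[[8.45,-1.45,0],[0.7,0,0]],[[8.5,-3,0],[0.7,0,0]],[[8.5,-3,0],[0.7,0,0]]]}}

```text
time: 16.5
tool_pos: [488.9, 209.2, 232.7]
tool_rot: [0.154, 0.988, -0.0, 0.002]
force: [9.8, -5.6, -6.1]
grip_width: 22.5
```

```bash
python3 -c "
from wh import *
nxt(20,9)"
```

```text
t 16.5 a 173.1 r 43.5 z 232.7 Ftang(ccw+) 4.4 Frad -10.4 Fz -6.1 w 22.5
level turn deg [ 0.01  0.26 -0.  ]
[[-0.41, -1.49, 0.02], [-1.43, -2.67, 0.03], [-2.79, -3.43, 0.03], [-4.34, -3.68, 0.04], [-5.87, -3.39, 0.05], [-7.21, -2.59, 0.05], [-8.2, -1.37, 0.06], [-8.71, 0.1, 0.06], [-8.69, 1.67, 0.06]]
```

```bash
sed -i 's/532.1,204.0/533.4,204.0/' wh.py; python3 -c "
from wh import *
nxt(20,9)"
```

```text
t 16.5 a 173.3 r 44.8 z 232.7 Ftang(ccw+) 4.5 Frad -10.4 Fz -6.1 w 22.5
level turn deg [ 0.01  0.26 -0.  ]
[[-0.54, -1.46, 0.02], [-1.57, -2.64, 0.03], [-2.93, -3.4, 0.03], [-4.48, -3.64, 0.04], [-6.01, -3.34, 0.05], [-7.35, -2.54, 0.05], [-8.33, -1.32, 0.06], [-8.84, 0.16, 0.06], [-8.81, 1.72, 0.06]]
```

{"name": "carry_out", "arguments": {"targets": [[[-0.55,-1.45,0],[0,0.1,0]],[[-1.55,-2.65,0],[0,0.2,0]],[[-2.9,-3.4,0],[0,0.3,0]],[[-4.5,-3.65,0],[0,0.3,0]],[[-6,-3.35,0],[0,0.3,0]],[[-7.35,-2.55,0],[0,0.3,0]],[[-8.3,-1.3,0],[0,0.3,0]],[[-8.85,0.15,0],[0,0.3,0]],[[-8.8,1.7,0],[0,0.3,0]],[[-8.8,1.7,0],[0,0.3,0]]]}}

```text
time: 17.75
tool_pos: [578.4, 199.0, 232.8]
tool_rot: [0.154, 0.988, 0.0, -0.0]
force: [4.7, 4.1, -9.1]
grip_width: 22.5
```

```bash
python3 -c "
from wh import *
nxt(20,9)"
```

```text
t 17.75 a -6.3 r 45.3 z 232.8 Ftang(ccw+) 4.6 Frad 4.2 Fz -9.1 w 22.5
level turn deg [ 0.03 -0.01  0.  ]
[[0.6, 1.45, 0.03], [1.64, 2.62, 0.03], [3.01, 3.37, 0.03], [4.55, 3.6, 0.03], [6.08, 3.29, 0.03], [7.42, 2.48, 0.03], [8.39, 1.26, 0.03], [8.89, -0.23, 0.03], [8.85, -1.79, 0.03]]
```

{"name": "carry_out", "arguments": {"targets": [[[0.6,1.45,0],[0,0,0]],[[1.65,2.6,0.1],[0,0,0]],[[3,3.35,0.1],[0,0,0]],[[4.55,3.6,0.1],[0,0,0]],[[6.1,3.3,0.1],[0,0,0]],[[7.4,2.5,0.1],[0,0,0]],[[8.4,1.25,0.1],[0,0,0]],[[8.9,-0.25,0.1],[0,0,0]],[[8.85,-1.8,0.1],[0,0,0]],[[8.85,-1.8,0.1],[0,0,0]]]}}

```text
time: 19.0
tool_pos: [488.9, 207.6, 232.6]
tool_rot: [0.154, 0.988, 0.0, 0.001]
force: [-0.3, -3.3, 7.8]
grip_width: 22.2
```

```bash
python3 -c "
from wh import *
nxt(20,9)"
```

```text
t 19.0 a 175.4 r 44.6 z 232.6 Ftang(ccw+) 3.3 Frad 0.0 Fz 7.8 w 22.2
level turn deg [ 0.04  0.08 -0.  ]
[[-0.58, -1.45, 0.01], [-1.65, -2.58, 0.01], [-3.04, -3.29, 0.01], [-4.59, -3.48, 0.01], [-6.12, -3.12, 0.01], [-7.42, -2.26, 0.02], [-8.36, -1.01, 0.02], [-8.81, 0.48, 0.02], [-8.73, 2.04, 0.02]]
```

{"name": "carry_out", "arguments": {"targets": [[[-0.6,-1.45,0],[0,0,0]],[[-1.65,-2.6,0],[0,0,0]],[[-3.05,-3.3,0],[0,0,0]],[[-4.6,-3.5,0],[0,0,0]],[[-6.1,-3.1,0],[0,0,0]],[[-7.4,-2.25,0],[0,0,0]],[[-8.35,-1,0],[0,0,0]],[[-8.8,0.5,0],[0,0,0]],[[-8.8,1.3,0],[0,0,0]],[[-8.75,2,0],[0,0,0]]]}}

```text
time: 20.25
tool_pos: [578.6, 199.7, 232.6]
tool_rot: [0.154, 0.988, -0.0, 0.001]
force: [-1.4, -4.1, 1.7]
grip_width: 22.1
```

```bash
python3 -c "
from wh import *
nxt(4,5); rel((577.5,213.4,232.5))"
```

```text
t 20.25 a -5.4 r 45.4 z 232.6 Ftang(ccw+) -4.2 Frad -1.0 Fz 1.7 w 22.1
level turn deg [-0.01  0.11  0.  ]
[[0.12, 0.3, 0.01], [0.22, 0.59, 0.01], [0.34, 0.88, 0.01], [0.47, 1.17, 0.01], [0.63, 1.44, 0.01]]
t 20.25 p [578.6 199.7 232.6] rotvec err(deg) to down-yaw w 22.1 F [-1.4 -4.1  1.7] q [ 0.24  0.47  1.38 -0.    1.29 -1.03]
tx [-0.952  0.305 -0.002] tz [ 1.9e-03 -7.0e-04 -1.0e+00]
(577.5, 213.4, 232.5) -> [0.52 1.27 0.01]
```

{"name": "carry_out", "arguments": {"targets": [[[0.15,0.4,0],[0,0,0]],[[0.3,0.85,0],[0,0,0]],[[0.5,1.25,0],[0,0,0]],[[0.5,1.25,0],[0,0,0]],[[0.5,1.25,0],[0,0,0]],[[0.5,1.25,0],[0,0,0]],[[0.5,1.25,0],[0,0,0]]]}}

```text
time: 21.12
tool_pos: [577.6, 213.4, 232.7]
tool_rot: [0.154, 0.988, 0.0, 0.001]
force: [1.7, 4.3, -1.0]
grip_width: 22.4
```

```bash
python3 -c "
from wh import *
nxt(4,1); rel((577.5,213.4,232.5))
print(sense()['qvel'].round(4))
f,R,t=cam('scene')
cv2.imwrite('pics/z.png',f['img'])
C=cloud(f,R,t);Z=C[...,2]
for nm,c,r,lo,hi in (('spool',(595,-90),40,88,100),('empty',(414,-256),45,60,68),('bottle',(397,58),35,90,100),('knob',(702,-19),40,60,75)):
    P=C[(np.hypot(C[...,0]-c[0],C[...,1]-c[1])<r)&(Z>lo)&(Z<hi)]; print(nm,len(P),((P.max(0)+P.min(0))/2).round(1))
"
```

```text
t 21.125 a 12.0 r 45.2 z 232.7 Ftang(ccw+) 3.8 Frad 2.5 Fz -1.0 w 22.4
level turn deg [ 0.02  0.11 -0.  ]
[[0.18, 0.26, 0.02]]
t 21.12 p [577.6 213.4 232.7] rotvec err(deg) to down-yaw w 22.4 F [ 1.7  4.3 -1. ] q [ 0.26  0.48  1.37 -0.    1.29 -1.  ]
tx [-0.952  0.305 -0.002] tz [ 1.9e-03 -2.0e-04 -1.0e+00]
(577.5, 213.4, 232.5) -> [ 0.01 -0.    0.02]
[-0.0012 -0.0011 -0.0012 -0.0019  0.0008 -0.0003]
spool 679 [594.5 -90.1  93.9]
empty 422 [ 415.3 -256.9   64. ]
bottle 66 [398.3  58.9  94.7]
knob 113 [703.4 -19.2  67.1]
```

View pics/z.png

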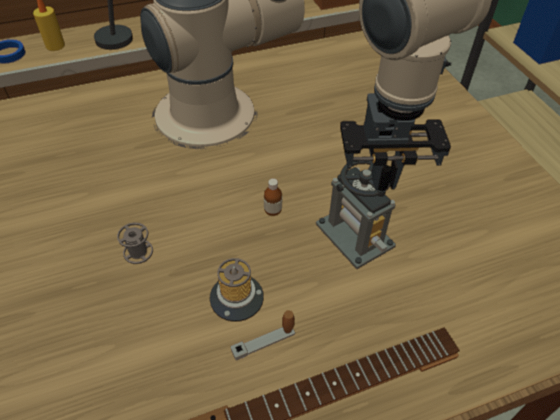

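The final picture shows the handle gripped at (388,175), the spool on the stand at (236,283), and the bystanders where they were. The angle went 11.6° → 173 → 354 → 535 → 715 → 732, so 720° off the stop.

```bash
python3 -c "
from rig import *
print(close_job())"
```

```text
the job is handed in; nothing more can be done
None
```

The full spool is on the pay-off stand and let go, the handwheel is backed off two turns from its stop, and the arm is still gripping the handle. I handed the job in at about 21 s; it reports no verdict.

- **Spool:** its top face is at z = 93.9 mm (94 expected). Its centre is about 1 mm from the spindle axis by camera, with the fingers clear of it.
- **Stop:** I wound the wheel about 287° clockwise until it stopped turning. The tool stayed at 11.6° while the force at the handle rose from 22 to 34 N.
- **Back-off:** I turned it back 720° by the tool's path around the wheel, to 12.0° plus two turns. The tool is within 0.2 mm of where it was at the stop. I read the angle from the tool position, not from the wheel itself, and put the uncertainty at about 2° against the 15° allowed.
- **Finish:** the arm is at a standstill with the fingers 22 mm apart on the 23 mm handle, and the tool about 9 mm above the handle's middle. About 4 N of wheel friction was left on the handle.
- **Bystanders:** the empty spool, bottle and crank read within about 1 mm of their starting places.

**One disagreement:** the wheel centre implied by the tool's path shifted from about x = 532.1 to 533.4 mm after I pushed on the stop. That probably means the handle slipped about 1 mm in the fingers, which is worth at most 2° of wheel angle. No other check failed.

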